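Shuttle a tile bundle into the empty tray with the joystick

ROBOT

A 7-joint arm with a two-finger parallel gripper is mounted at the origin on a cart in front of the work surface, level with it; the furniture and walls round the work are solid. World frame = base frame: x ahead of the robot, y to its left, z up, the work surface at z = 0. Lengths are in m, angles in rad, forces in N, time in s.
With the tool pointing down it reaches from about 0.4 to 0.85 m from the base axis. Payload 10.4 kg.
Tool frame: the origin (TCP) lies at the very end of the fingers, on their centre line; the grasp point (between the pads) lies 19 mm behind it; z points along the fingers, y is the direction in which the jaws open and shut (so a half turn about z gives the same grasp; the last joint's range is limited). The gripper opens to 87 mm and grips with 3 to 60 N. Pads are 19 mm wide; open, the fingers measure 117 mm over their backs; the gripper's body (75 mm by 190 mm) begins 51 mm behind the grasp point.
Start: joints at [-1.151, 0.332, -0.065, 1.46, 0.022, 1.35, -0.088], TCP at [0.268, 0.565, 0.223] pointing down, gripper open.
Joint ranges: [-2.6, 2.6], [-0.5, 2.12], [-1.47, 1.34], [0.16, 2.42], [-1.27, 4.41], [0.06, 2.06], [-2.6, 2.6]. Speed limits (rad/s): [2.22, 2.22, 2.79, 2.79, 3.14, 3.14, 3.14].

INTERFACE

Orientations are given as a unit quaternion [x, y, z, w].
In Python, from bench import read_state, camera, close_job, recognise, masks_of gives the robot as it stands.
- The arm moves only by the tool play_rows, never from a script. Its argument "moves" is a list of rows, each a list of 3 entries, a list of its own where there are three numbers: the shift along the tool's x, y, z in cm, then the turn, a rotation vector about the tool's x, y, z in rad, then the finger opening in cm, from 0 to 8.7. In form: [[[dx, dy, dz], [ax, ay, az], jaw], ...]. A call has 1 to 8 rows; each row is the pose to reach, as a shift and turn from the pose commanded when the call began, along the tool's axes at that moment; what a row does not reach only later rows make up. A row lasts 1/8 s, in which the tool goes at most 62.5 mm and 10.7 degrees, less where a joint would pass 70% of its speed; a pose out of reach is approached as far as the arm can. A call with a gripper value outside its range is refused whole. The fingers move at their own pace and stop on an object; "grip_force" is the grip in N (left out, the last holds). Time passes only in rows, so rows that repeat a pose let the fingers close. It gives the time, the measured TCP pose, the force and the opening at its end, in the units of the state.
- read_state(): the state, without advancing time (a new reading comes with each control period).
- camera(name): name is "scene" or "top" or "wrist"; returns a dict with "frame" (480x640x3 uint8, red, green, blue), "intrinsics" (3x3 intrinsics, pixels), "k1" (the pictures are not rectified: a ray, as slopes to the right and down, at radius r is drawn at 1 + k1 r^2 times it, then the intrinsics apply), "camera_from_world" (4x4, takes a point from world to camera coordinates). Camera axes: x right, y down, z forward; pixel columns grow to the right and rows downward; lengths in m; the calibration is good to about 2 mm. A picture is of the moment at which its call begins. There is no depth.
- close_job(): hands the job in, once; it reports no verdict.
Trained networks look in a picture, given as the dict that the camera call returned (one of the last four; its "shot" number tells which), for a name from the list of things; names that differ only in an ending like _2 or _b are one class to them, and where a whole thing is asked for, a point or a joint stands for the part that bears it (a point fixed in the world has none). Each returns a list of dicts, best first, with "conf" (0 to 1); they miss things now and then, are a little off and sometimes report something else, mostly with a low value. They report only what shows in the picture. A call takes as long as a camera call.
- recognise(picture, query): "at" ([column, row] in pixels, amid what is visible of it).
- masks_of(picture, query): "region" (480x640 bool, what is visible of it) and "at" ([column, row] in pixels, amid what is visible of it).
The state is a dict: "time": time; "joint_positions": joint angles; "joint_vel": joint speeds; "joint_torque": joint torques, N m; "ee_pos": TCP position; "eef_rot": TCP orientation; "ft_force": force on the tool from outside, world axes, zero at the start; "torque": the same for the moment, N m; "width": finger opening in m.
Only numpy, scipy, OpenCV 4.12 (cv2) and the standard library are available. Lean on these libraries where they do the work, as an engineer would, in place of code of your own. Each camera call takes 0.05 s, during which the arm holds its last target.

TASK

Push the waiting tile bundle along the apron until it is fully home against the backstop, between the two paddles. Then tilt the joystick straight over, as far as it goes, to the side where the empty tray lies, hold it there for about two seconds so that the paddles shove the bundle into that tray, and let the stick spring back upright. Move the paddles only with the stick, and leave the things standing round about in their places.

Things in the scene. Friction and masses are not known exactly. Their poses are not given: they have to be found in the camera images.
- station: Shuttle station, fixed to the table. Origin at table height under the centre of its bay; x points away from the robot (feed direction), y left, z up; yaw up to 0.12 rad either way. Its steel deck, top 20 mm above the table, spans y -56 to +56 mm and x -168 to +38 mm. Behind the backstop a guide rod (x = 52 mm, 66 mm up) runs along y between 78 mm posts at y = -205 and +205 mm.
- backstop (a point): Foot of the backstop's front face, at deck height in the middle of the deck (station x = +26 mm, y = 0). The backstop is an upright steel plate 32 mm high across the whole deck. Axes as the station's.
- apron (a point): Middle of the feed apron, the deck's front part, at deck height (station x = -94 mm, y = 0). Two low guides, 14 mm high, inner faces at y = -50 and +50 mm, run from station x = -136 to -52 mm. Axes as the station's.
- paddles: The aluminium paddle frame of the shuttle, origin as the station's while the stick is upright; it moves along the station's y. Two upright plates, x -20 to +26 mm, inner faces at y = -50 and +50 mm, from 40 to 73 mm above the table (they meet the top 14 mm of a bundle on the deck), joined by a bar behind the backstop. Their lower edges pass over a bundle that lies in a tray.
- shuttle (a joint): Travel of the paddles along the station's y in m: 0 centred, + to the left. It follows the stick at once, 0.27 m for each rad of stick_side (0.135 m at the stop).
- bundle: Waiting bundle of tiles in a paper band, loose, 0.1 to 0.21 kg: 49 mm along its own x, 72 mm along its own y, 34 mm high; origin at the centre of its underside. It lies on the apron, its own x within 0.15 rad of the station's x, its centre 75 to 95 mm in front of the bay's. Fully home, its centre is at about station x = +2 mm. The like bundles in the other tray are fixed there.
- tray_empty: The empty grey plastic tray, fixed, 124 x 124 mm outside, floor 3 mm thick, walls 4 mm thick, 12 mm (left and right) and 18 mm (front and back) high. Origin at the centre of its underside, axes as the station's. It lies beside the bay, centre 121 mm to the left or to the right of it, its floor 17 mm below the deck.
- tray_full: The equal tray on the other side of the bay, fixed, already filled by two tile bundles. Origin and axes as for the empty tray.
- console: Joystick box, fixed to the table, 120 x 120 mm and 52 mm high, right of the station. Origin at the centre of its underside; its x points away from the robot, y to the left, z up (yaw varies by about 0.3 rad). The stick's pivot is 50 mm above the origin.
- stick: The joystick: rubber boot (40 mm wide, up to 26 mm above the pivot), steel shaft 12 mm thick and black round knob of 28 mm diameter, 80 to 120 mm above the pivot. Origin at the pivot, z along the stick. Springs of about 1 N m per rad (5 N at the knob at the stop, and up to 8 N more while the bundle is shoved) bring it upright from every side.
- knob (a point): Centre of the knob, 100 mm from the pivot along the stick, 150 mm above the table when upright.
- stick_side (a joint): Sideways tilt of the stick in rad: 0 upright, + to the console's left (+y), - to its right, stops at -0.5 and +0.5.
- stick_fore (a joint): Fore and aft tilt of the stick in rad: 0 upright, + away from the robot, stops at -0.5 and +0.5. It drives nothing.
- mug: Bystander: a blue and white mug, 78 mm wide, 92 mm high, left front. Origin at the centre of its underside.
- notebook: Bystander: a spiral notebook lying flat, 148 x 109 x 13 mm, left front. Origin at the centre of its underside.
- stamp: Bystander: a wooden hand stamp standing up, 26 x 52 x 73 mm, in front between station and joystick box. Origin at the centre of its underside.
- wood_block: Bystander: a wooden block lying flat, 58 x 125 x 30 mm, in front of the joystick box. Origin at the centre of its underside.

How it is judged:
By the outcome, as a careful person would: the job done as asked, in the order asked, and still so for the second after the job is handed in, with the robot touching nothing.
It also fails if it takes over 56 s, if anything falls off the work surface, if the arm or the gripper's body presses on something with over 40 N, if the wrist force passes 120 N, or if a joint passes its speed limit or range.

## Working session

There is one attempt and no reset: what is moved stays moved. The work goes in short steps, Python scripts to look and compute and a tool call to move; the robot and the scene stay as the last step left them, time stands still between calls to the robot, and variables do not carry over. Pictures are saved under pics/ and viewed, and the job is handed in when it is done.

Besides the shell and the picture viewer there is one more tool, called after "Call:" as name([rows], argument=value, ...), one row to a line, values as JSON. play_rows: Moves the arm, as the interface text tells. Its arguments: {"type":"object","properties":{"moves":{"type":"array","items":{"type":"array"}},"grip_force":{"type":"number"}},"required":["moves"]}

```bash
ls; mkdir -p pics; python3 - <<'E'
from bench import *
import cv2
s=read_state();print({k:s[k] for k in('time','ee_pos','eef_rot','ft_force','width')})
for n in('scene','top'):
    c=camera(n);cv2.imwrite(f'pics/{n}0.png',c['frame'][:,:,::-1]);print(n,c['intrinsics'],c['k1'],c['camera_from_world'])
E
```

```text
pics
{'time': 0.0, 'ee_pos': array([0.26760847, 0.56438129, 0.22174227]), 'eef_rot': array([ 2.19549309e-01,  9.75601143e-01, -7.05067570e-04, -1.15785796e-04]), 'ft_force': array([-0.45825018, -0.55504137,  0.42997846]), 'width': 0.08698112629105784}
scene [[476.24027892   0.         318.7756217 ]
 [  0.         476.24027892 237.88136646]
 [  0.           0.           1.        ]] 0.010835808222110475 [[ 0.7999245  -0.60008275  0.00463551 -0.39382418]
 [-0.24355479 -0.33170467 -0.91140171  0.22806497]
 [ 0.54845407  0.72792355 -0.41149172  1.02526265]
 [ 0.          0.          0.          1.        ]]
top [[611.65568049   0.         321.73566144]
 [  0.         611.65568049 242.31798   ]
 [  0.           0.           1.        ]] 0.06841098559926503 [[-0.0524768  -0.99860378 -0.00605636  0.03284917]
 [-0.97789971  0.05261599 -0.20234554  0.51052687]
 [ 0.20238168 -0.00469594 -0.97929546  1.48746392]
 [ 0.          0.          0.          1.        ]]
```

View pics/scene0.png

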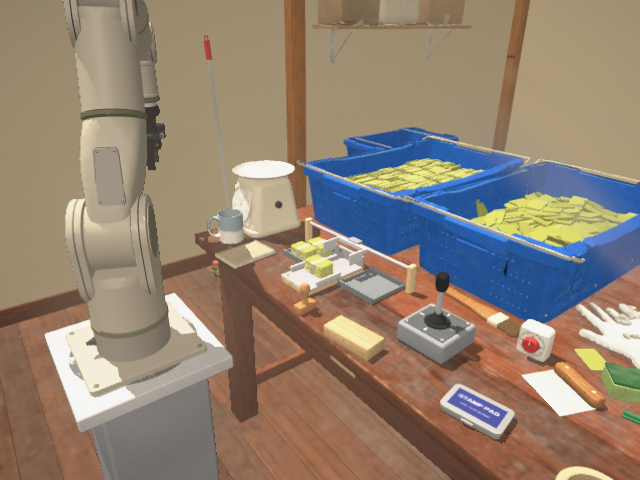

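View pics/top0.png

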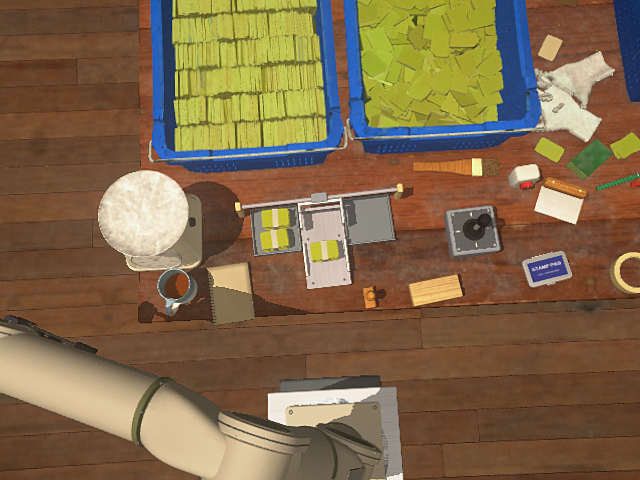

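```bash
cat > h.py <<'E'
import numpy as np, cv2
from bench import *
def ray(c,uv):
    K=c['intrinsics'];k=c['k1']
    d=np.array([(uv[0]-K[0,2])/K[0,0],(uv[1]-K[1,2])/K[1,1]])
    u=d.copy()
    for _ in range(30): u=d/(1+k*(u@u))
    T=c['camera_from_world'];R=T[:3,:3]
    return -R.T@T[:3,3], R.T@np.array([u[0],u[1],1])
def at_z(c,uv,z):
    o,d=ray(c,uv);return o+d*(z-o[2])/d[2]
def proj(c,P):
    P=np.atleast_2d(P);T=c['camera_from_world'];p=P@T[:3,:3].T+T[:3,3]
    s=p[:,:2]/p[:,2:];s=s*(1+c['k1']*(s**2).sum(1,keepdims=True))
    K=c['intrinsics'];return s*[K[0,0],K[1,1]]+[K[0,2],K[1,2]]
def crop(c,x0,y0,x1,y1,f,name,pts=None):
    im=c['frame'][y0:y1,x0:x1,::-1];im=cv2.resize(im,None,fx=f,fy=f,interpolation=cv2.INTER_CUBIC)
    if pts is not None:
        for p in pts: cv2.circle(im,(int((p[0]-x0+.5)*f),int((p[1]-y0+.5)*f)),3,(0,0,255),1)
    cv2.imwrite('pics/'+name,im)
def tri(cs,uvs):
    A=np.zeros((3,3));b=np.zeros(3)
    for c,uv in zip(cs,uvs):
        o,d=ray(c,uv);d/=np.linalg.norm(d);M=np.eye(3)-np.outer(d,d);A+=M;b+=M@o
    return np.linalg.solve(A,b)
E
python3 - <<'E'
from h import *
t=camera('top');s=camera('scene')
crop(t,220,180,420,300,4,'t1.png');crop(t,360,180,520,310,4,'t2.png')
crop(s,270,210,480,360,3.8,'s1.png')
for q in('knob','bundle','stamp','wood_block','console','station','tray_empty','backstop','paddles'):
    for c,n in((t,'top'),(s,'scene')):
        print(q,n,[(np.round(r['at'],1),round(r['conf'],2)) for r in recognise(c,q)][:4])
E
```

```text
knob top [(array([475.5, 225.9]), 0.68)]
knob scene [(array([440.4, 295.9]), 0.7), (array([435.9, 330.6]), 0.22)]
bundle top [(array([324.8, 251. ]), 0.95)]
bundle scene [(array([317.2, 268.9]), 0.85)]
stamp top [(array([368.9, 297.5]), 0.68)]
stamp scene []
wood_block top [(array([434.2, 290.6]), 0.69)]
wood_block scene [(array([351. , 334.4]), 0.65), (array([231.7, 226.4]), 0.26)]
console top [(array([471.2, 230.3]), 0.89)]
console scene [(array([436.1, 329.3]), 0.67)]
station top [(array([322.4, 230.1]), 0.97)]
station scene [(array([334.9, 263.3]), 0.71), (array([246.5, 253.5]), 0.39)]
tray_empty top [(array([364.8, 218.6]), 0.74)]
tray_empty scene [(array([371.1, 282.9]), 0.83)]
backstop top [(array([323.2, 228.2]), 0.67)]
backstop scene [(array([336.6, 266.7]), 0.93), (array([441.1, 289.2]), 0.22)]
paddles top [(array([321.6, 202.5]), 0.94)]
paddles scene [(array([351. , 244.1]), 0.55), (array([306.3, 302. ]), 0.53), (array([318.3, 267.5]), 0.17)]
```

```bash
ls pics
```

```text
s1.png
scene0.png
t1.png
t2.png
top0.png
```

View pics/t1.png

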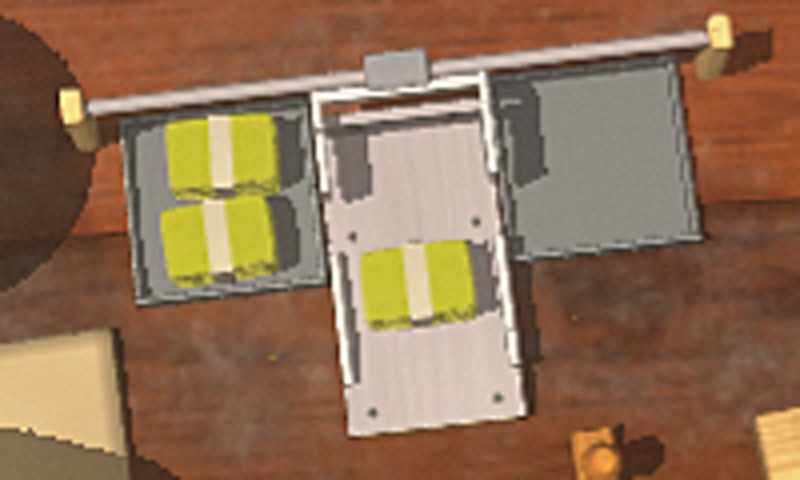

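View pics/t2.png

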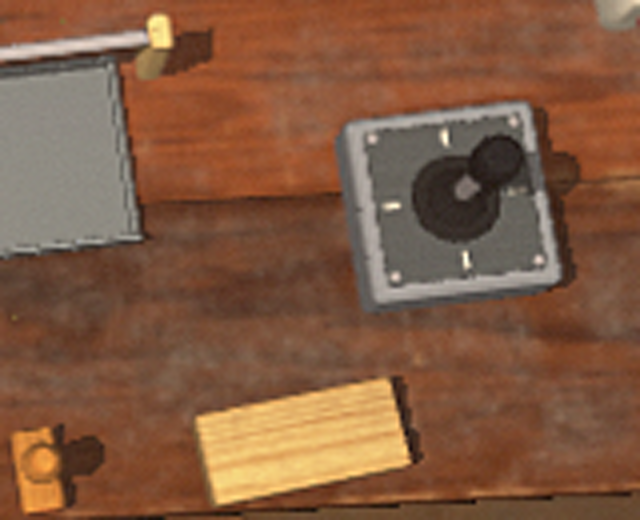

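View pics/s1.png

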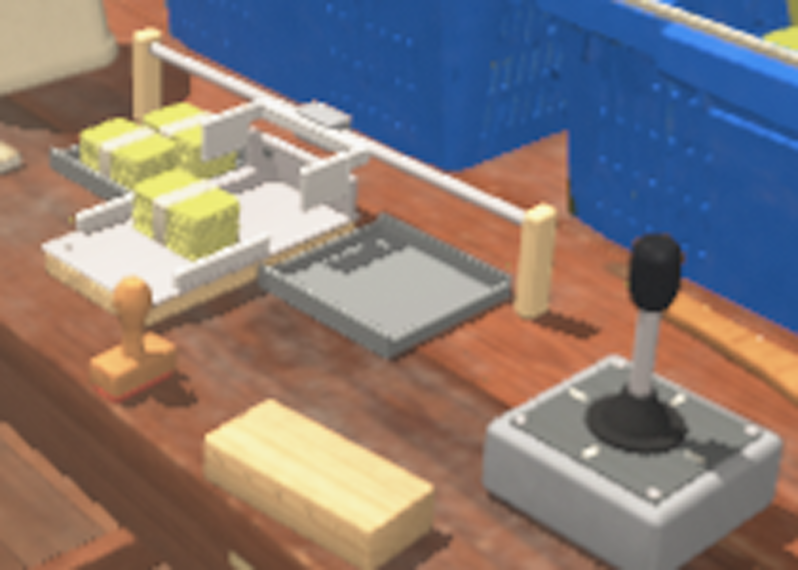

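```bash
cat > fit.py <<'E'
from h import *
from scipy.optimize import least_squares
def cv(p,x0,y0,f): return [(p[0]+.5)/f-.5+x0,(p[1]+.5)/f-.5+y0]
def W(q,P):
    P=np.atleast_2d(np.array(P,float));c,s=np.cos(q[2]),np.sin(q[2])
    return np.c_[q[0]+c*P[:,0]-s*P[:,1],q[1]+s*P[:,0]+c*P[:,1],P[:,2]]
def fit(obs,q0):
    f=lambda q:np.concatenate([(proj(c,W(q,P))-uv).ravel() for c,P,uv in obs])
    r=least_squares(f,q0,loss='soft_l1');return r.x,f(r.x).reshape(-1,2)
E
cat > loc.py <<'E'
from fit import *
t=camera('top');s=camera('scene')
T=lambda p:cv(p,220,180,4);T2=lambda p:cv(p,360,180,4);S=lambda p:cv(p,270,210,3.8)
st=[(t,[-.168,.056,.02],T((350,434))),(t,[-.168,-.056,.02],T((525,415))),(t,[.052,.205,.078],T((71,103))),(t,[.052,-.205,.078],T((719,27))),
(s,[-.168,.056,.02],S((44,245))),(s,[-.168,-.056,.02],S((155,308))),(s,[.052,.205,.078],S((147,36))),(s,[.052,-.205,.078],S((540,213)))]
q,r=fit(st,[.6,0,0]);print('station',q.round(4));print(r.round(1).tolist())
co=[(t,[.06,.06,.052],T2((344,125))),(t,[.06,-.06,.052],T2((530,103))),(t,[-.06,-.06,.052],T2((562,285))),(t,[-.06,.06,.052],T2((368,307))),
(s,[-.06,.06,.052],S((488,432))),(s,[-.06,-.06,.052],S((660,520))),(s,[.06,-.06,.052],S((778,440))),(s,[.06,.06,.052],S((617,358)))]
k,r=fit(co,[.6,-.3,0]);print('console',k.round(4));print(r.round(1).tolist())
kn=tri([t,s],[T2((497,160)),S((655,272))]);print('knob',kn, 'expected',W(k,[0,0,.15]))
np.save('poses.npy',np.array([q,k]))
B=[(t,[.0245,.036,.034+.02],T((361,252))),(t,[.0245,-.036,.054],T((470,240))),(t,[-.0245,-.036,.054],T((474,313))),(t,[-.0245,.036,.054],T((369,322)))]
b,r=fit(B,[.55,0,0]);print('bundle',b.round(4));print(r.round(1).tolist())
c,s_=np.cos(q[2]),np.sin(q[2]);d=b[:2]-q[:2];print('in station',c*d[0]+s_*d[1],-s_*d[0]+c*d[1],b[2]-q[2])
pts=[]
for x,y,z in [(-.168,.056,.02),(-.168,-.056,.02),(.038,.056,.02),(.038,-.056,.02),(.052,.205,.078),(.052,-.205,.078),(.026,.05,.073),(-.02,.05,.073),(.026,-.05,.073),(-.02,-.05,.073),(-.136,.05,.034),(-.052,.05,.034),(-.136,-.05,.034),(-.052,-.05,.034)]+[(sx*.062,-.121+sy*.062,.018) for sx in(-1,1) for sy in(-1,1)]: pts.append(W(q,[x,y,z])[0])
for x in(-.06,.06):
  for y in(-.06,.06): pts.append(W(k,[x,y,.052])[0])
for z in(.13,.15,.17): pts.append(W(k,[0,0,z])[0])
crop(t,220,180,420,300,4,'t1f.png',proj(t,pts));crop(t,360,180,520,310,4,'t2f.png',proj(t,pts));crop(s,270,210,480,360,3.8,'s1f.png',proj(s,pts))
E
python3 loc.py
```

```text
station [0.5731 0.0036 0.0679]
[[0.2, 0.1], [0.4, -0.5], [0.1, 0.3], [0.3, 0.1], [-0.3, -0.3], [-2.9, -0.5], [0.3, -1.2], [0.8, -1.3]]
console [ 0.5213 -0.3768  0.0645]
[[0.3, -0.5], [1.1, -0.5], [1.4, 0.2], [1.9, 0.2], [-2.3, -3.5], [-1.1, -0.1], [2.3, -1.7], [-1.5, -3.2]]
knob [ 0.52467663 -0.37765105  0.1503096 ] expected [[ 0.52132367 -0.37678692  0.15      ]]
bundle [4.911e-01 2.000e-04 4.460e-02]
[[-0.7, -0.7], [0.5, -0.5], [1.5, 0.4], [-0.9, 0.9]]
in station -0.08205087158219818 0.0021931373282085987 -0.0232486472796384
```

View pics/t1f.png

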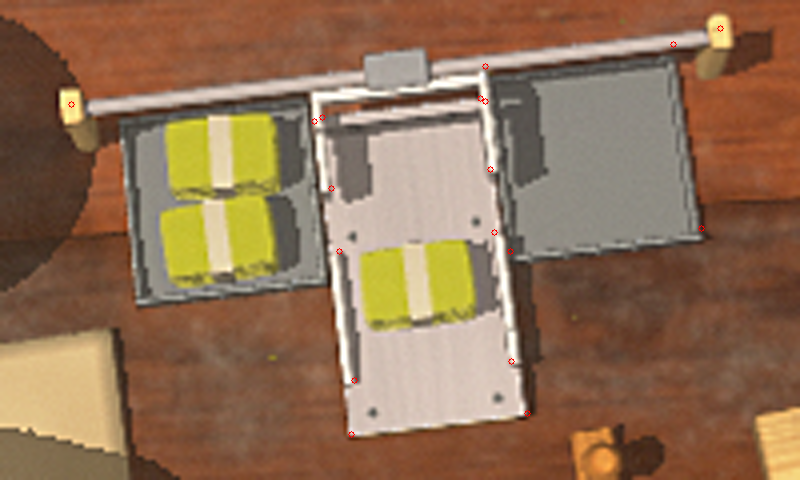

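View pics/s1f.png

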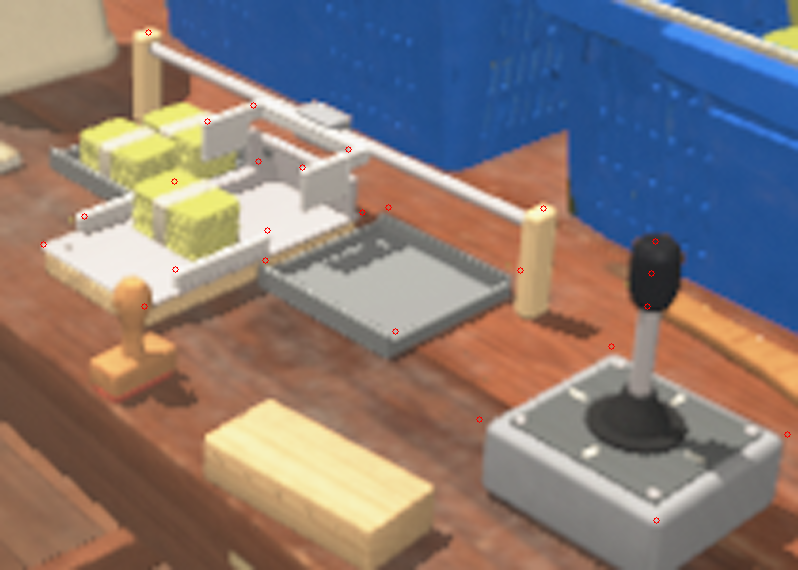

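View pics/t2f.png

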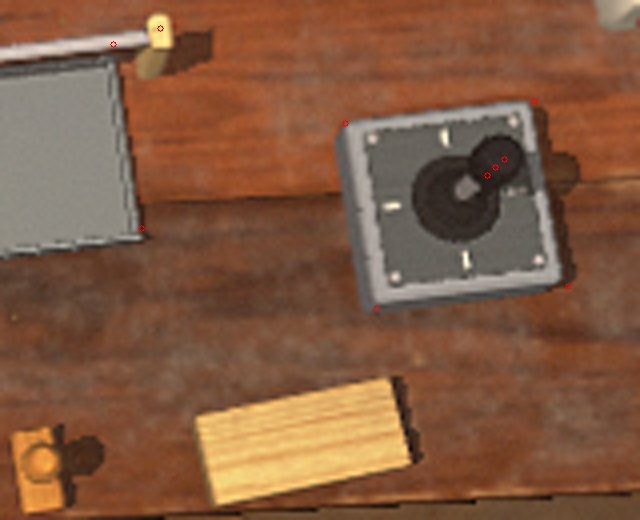

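```bash
cat > go.py <<'E'
from fit import *
from scipy.spatial.transform import Rotation as Ro
import sys
def go(p,yaw,tilt=None):
    """world TCP target, yaw = world angle of tool y (mod pi)"""
    s=read_state();R=Ro.from_quat(s['eef_rot'])
    cur=R.as_matrix()[:,1];a=np.arctan2(cur[1],cur[0])
    d=(yaw-a+np.pi/2)%np.pi-np.pi/2
    ya=a+d;y=np.array([np.cos(ya),np.sin(ya),0]);z=np.array([0,0,-1.]);x=np.cross(y,z)
    Rt=Ro.from_matrix(np.c_[x,y,z])
    print('t',round(s['time'],2),'pos',s['ee_pos'].round(4),'F',s['ft_force'].round(1),'w',round(s['width'],4))
    print('shift cm',(R.inv().apply(np.array(p)-s['ee_pos'])*100).round(2),'rot',(R.inv()*Rt).as_rotvec().round(3),'J',np.round(s['joint_positions'],2))
q,k=np.load('poses.npy')
def sta(x,y,z,q=q): return W(q,[x,y,z])[0]
def con(x,y,z,q=k): return W(q,[x,y,z])[0]
E
python3 -c "
from go import *
t=sta(-.145,.002,.22);print(t);go(t,q[2]+np.pi/2)"
```

```text
[ 0.42831453 -0.00422225  0.22      ]
t 1.2 pos [0.2678 0.5648 0.2226] F [ 0.4 -0.   0.2] w 0.087
shift cm [-38.88 -44.53   0.25] rot [ 0.     0.    -0.511] J [-1.15  0.33 -0.06  1.46  0.02  1.35 -0.09]
```

Call:
play_rows([
  [[-5,-3.5,0],[0,0,-0.15],4],
  [[-10,-8,0],[0,0,-0.3],4],
  [[-14,-13,0],[0,0,-0.45],4],
  [[-18,-18,0],[0,0,-0.51],4],
  [[-22,-23,0],[0,0,-0.51],4],
  [[-26,-28,0],[0,0,-0.51],4],
  [[-30,-33,0],[0,0,-0.51],4],
  [[-34,-38,0],[0,0,-0.51],4],
])

```text
time: 2.2
ee_pos: [0.4092, 0.0873, 0.2229]
eef_rot: [-0.034, 0.999, 0.0, 0.001]
ft_force: [1.9, -0.2, -0.6]
width: 0.0403
```

```bash
python3 -c "
from go import *
go(sta(-.145,.002,.15),q[2]+np.pi/2)"
```

```text
t 2.2 pos [0.4092 0.0873 0.2229] F [ 1.9 -0.2 -0.6] w 0.0403
shift cm [-1.28 -9.26  7.28] rot [ 0.001  0.001 -0.001] J [-0.61 -0.15  0.27  1.98  0.04  1.31  1.28]
```

Call:
play_rows([
  [[-1.3,-4,2],[0,0,0],4],
  [[-1.3,-8,5],[0,0,0],4],
  [[-1.3,-9.3,8.5],[0,0,0],4],
  [[-1.3,-9.3,12],[0,0,0],4],
  [[-1.3,-9.3,14],[0,0,0],4],
  [[-1.3,-9.3,14],[0,0,0],4],
])

```text
time: 2.95
ee_pos: [0.4273, -0.0029, 0.0816]
eef_rot: [-0.034, 0.999, -0.0, -0.001]
ft_force: [0.2, 0.5, 1.0]
width: 0.0401
```

```bash
python3 -c "
from go import *
go(sta(-.145,.002,.028),q[2]+np.pi/2)
t=camera('top');s=camera('scene')
crop(t,220,180,420,300,4,'t3.png');crop(s,230,160,420,310,4,'s3.png')
w=camera('wrist');cv2.imwrite('pics/w3.png',w['frame'][:,:,::-1])"
```

```text
t 2.95 pos [ 0.4273 -0.0029  0.0816] F [0.2 0.5 1. ] w 0.0401
shift cm [-0.11 -0.14  5.36] rot [-0.001 -0.002 -0.001] J [-0.51  0.03  0.42  2.14 -0.01  0.98  1.55]
```

View pics/s3.png

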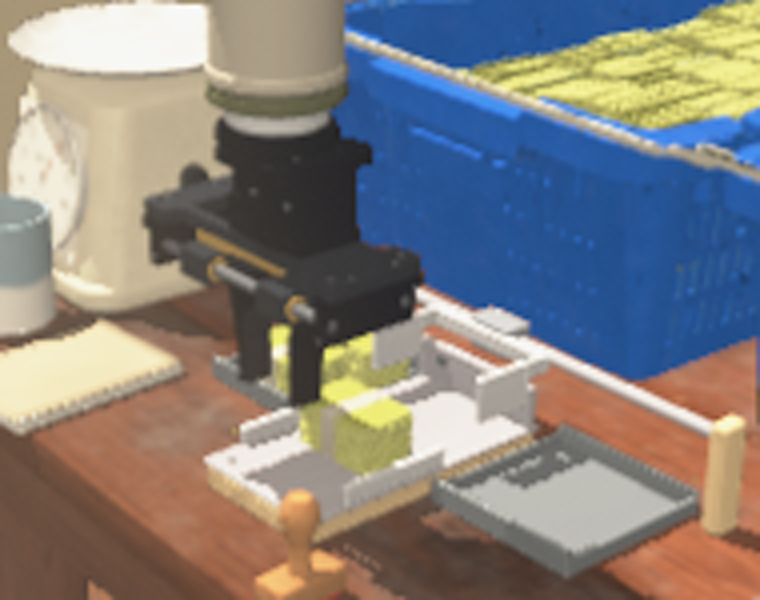

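View pics/w3.png

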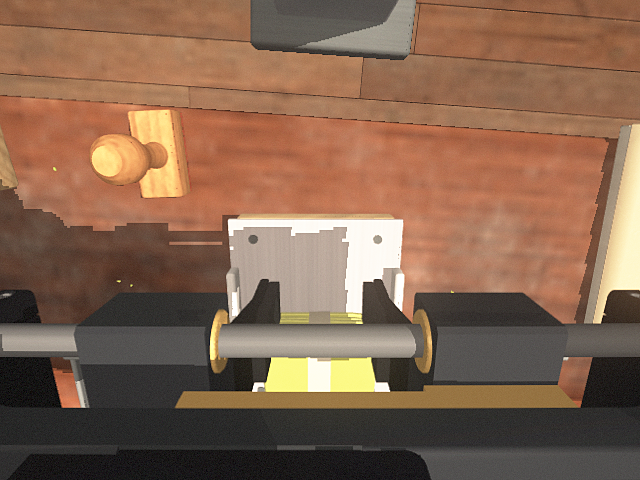

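Call:
play_rows([
  [[0.1,-0.1,2.5],[0,0,0],4],
  [[0.1,-0.1,4.2],[0,0,0],4],
  [[0.1,-0.1,5.2],[0,0,0],4],
  [[0.1,-0.1,5.2],[0,0,0],4],
])

```text
time: 3.6
ee_pos: [0.4274, -0.0037, 0.0307]
eef_rot: [-0.034, 0.999, 0.0, -0.0]
ft_force: [0.6, -0.1, 0.1]
width: 0.0401
```

```bash
python3 -c "
from go import *
go(sta(-.034,.002,.029),q[2]+np.pi/2)
t=camera('top');s=camera('scene')
crop(t,220,180,420,300,4,'t4.png');crop(s,230,160,420,310,4,'s4.png')"
```

```text
t 3.6 pos [ 0.4274 -0.0037  0.0307] F [ 0.6 -0.1  0.1] w 0.0401
shift cm [-11.19  -0.05   0.17] rot [ 0.    -0.    -0.001] J [-0.5   0.12  0.43  2.18 -0.06  0.85  1.6 ]
```

View pics/s4.png

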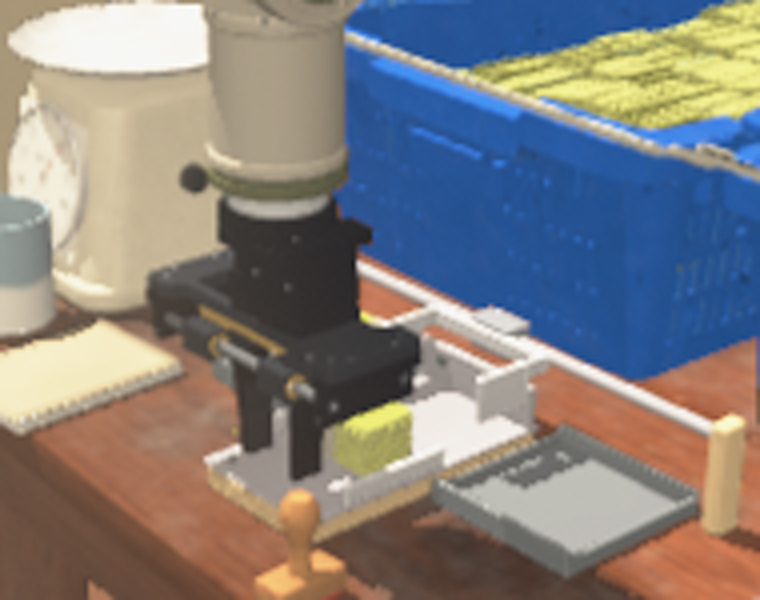

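Call:
play_rows([
  [[-1.2,0,0],[0,0,0],4],
  [[-2.4,0,0],[0,0,0],4],
  [[-3.6,0,0],[0,0,0],4],
  [[-4.8,0,0],[0,0,0],4],
  [[-6.0,0,0],[0,0,0],4],
  [[-7.2,0,0],[0,0,0],4],
  [[-8.4,0,0],[0,0,0],4],
  [[-9.4,0,0],[0,0,0],4],
])

```text
time: 4.7
ee_pos: [0.5219, 0.0027, 0.0305]
eef_rot: [-0.034, 0.999, 0.0, 0.0]
ft_force: [-2.8, 0.6, 1.9]
width: 0.0398
```

```bash
python3 -c "
from go import *
go(sta(-.033,.002,.029),q[2]+np.pi/2)
t=camera('top');s=camera('scene')
crop(t,220,180,420,300,4,'t5.png');crop(s,230,160,420,310,4,'s5.png')"
```

```text
t 4.7 pos [0.5219 0.0027 0.0305] F [-2.8  0.6  1.9] w 0.0398
shift cm [-1.82 -0.05  0.15] rot [ 0.     0.    -0.001] J [-0.46  0.32  0.42  1.95 -0.16  0.9   1.68]
```

View pics/s5.png

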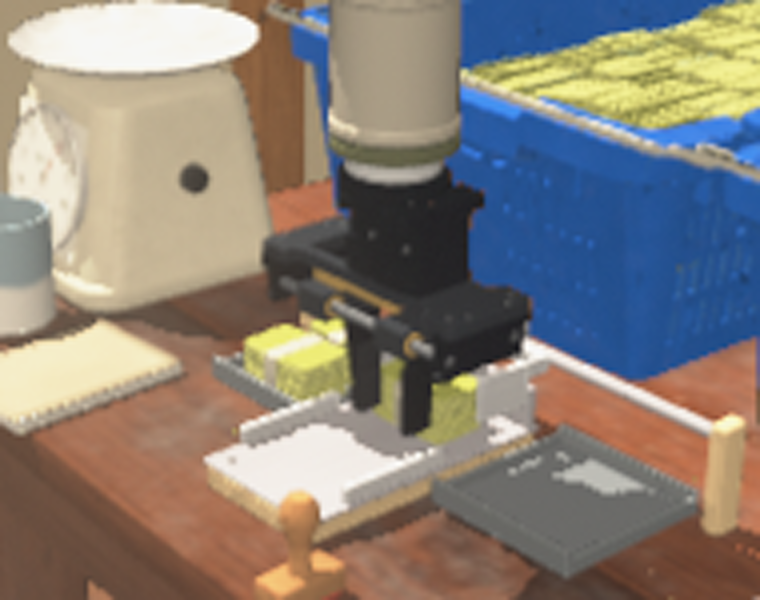

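View pics/t5.png

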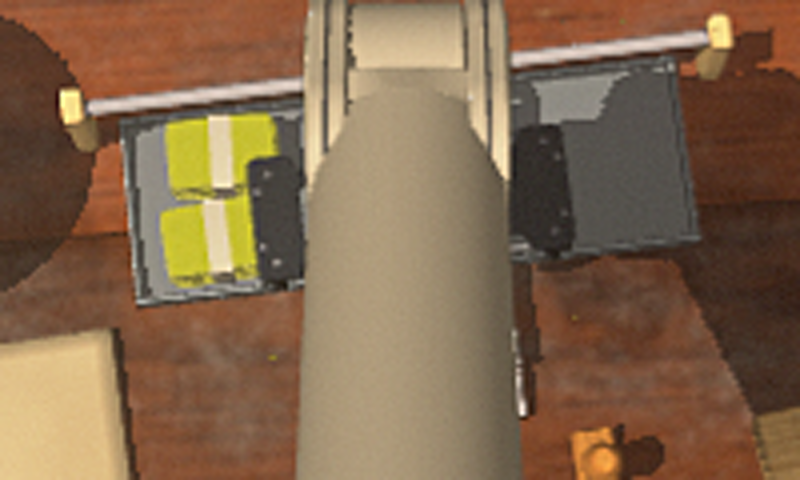

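Call:
play_rows([
  [[-0.4,0,0],[0,0,0],4],
  [[-0.8,0,0],[0,0,0],4],
  [[-1.1,0,0],[0,0,0],4],
  [[-1.3,0,0],[0,0,0],4],
])

```text
time: 5.3
ee_pos: [0.5341, 0.0035, 0.0305]
eef_rot: [-0.034, 0.999, 0.0, -0.0]
ft_force: [-0.6, 0.2, -0.1]
width: 0.04
```

Call:
play_rows([
  [[-0.2,0,0],[0,0,0],4],
  [[-0.4,0,0],[0,0,0],4],
  [[-0.5,0,0],[0,0,0],4],
])

```text
time: 5.68
ee_pos: [0.5391, 0.0038, 0.0305]
eef_rot: [-0.034, 0.999, 0.0, 0.0]
ft_force: [-1.7, 0.6, 0.1]
width: 0.04
```

Call:
play_rows([
  [[-0.15,0,0],[0,0,0],4],
  [[-0.3,0,0],[0,0,0],4],
])

```text
time: 5.92
ee_pos: [0.5403, 0.0039, 0.0302]
eef_rot: [-0.033, 0.999, 0.0, -0.002]
ft_force: [-13.1, -0.2, 10.3]
width: 0.0396
```

Call:
play_rows([
  [[0,0,0],[0,0,0],4],
  [[0.4,0,0],[0,0,0],4],
  [[2,0,0],[0,0,0],4],
  [[4,0,0],[0,0,0],4],
  [[6,0,-2],[0,0,0],4],
  [[7,0,-7],[0,0,0],4],
  [[7,0,-12],[0,0,0],4],
  [[7,0,-17],[0,0,0],4],
])

```text
time: 6.92
ee_pos: [0.4722, -0.0007, 0.2026]
eef_rot: [-0.034, 0.999, 0.0, 0.001]
ft_force: [0.9, 0.9, -0.4]
width: 0.0398
```

```bash
python3 -c "
from go import *
for y in(0,np.pi/2): go(con(0,0,.25),k[2]+y)
s=camera('scene');t=camera('top')
pts=[W(q,[x,y,.054])[0] for x in(-.0225,.026) for y in(-.034,.038)]
crop(t,220,180,420,300,4,'t6.png');crop(s,270,210,430,330,5,'s6.png')
w=camera('wrist');cv2.imwrite('pics/w6.png',w['frame'][:,:,::-1])"
```

```text
t 6.92 pos [ 0.4722 -0.0007  0.2026] F [ 0.9  0.9 -0.4] w 0.0398
shift cm [ -2.38 -37.85  -4.76] rot [-1.000e-03  2.000e-03 -1.568e+00] J [-0.54 -0.01  0.44  1.9   0.01  1.25  1.54]
t 6.92 pos [ 0.4722 -0.0007  0.2026] F [ 0.9  0.9 -0.4] w 0.0398
shift cm [ -2.38 -37.85  -4.76] rot [0.001 0.002 0.003] J [-0.54 -0.01  0.44  1.9   0.01  1.25  1.54]
```

View pics/s6.png

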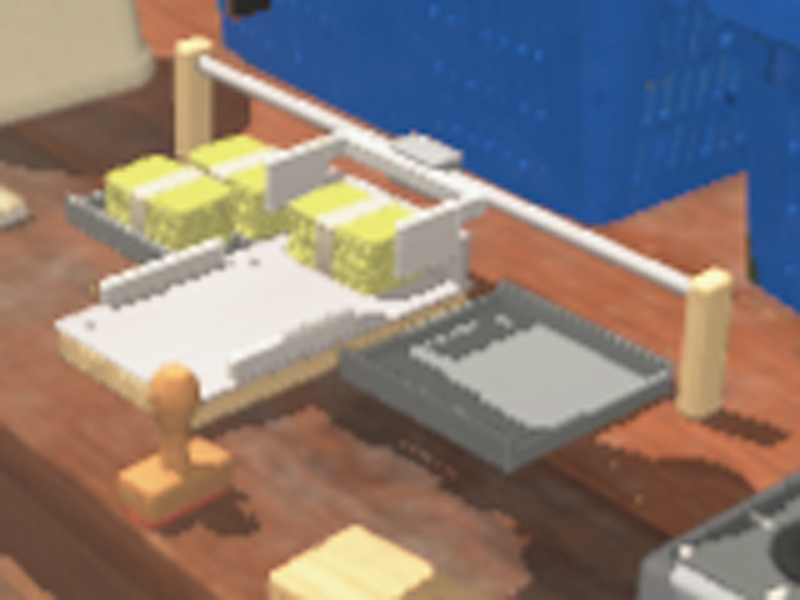

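View pics/w6.png

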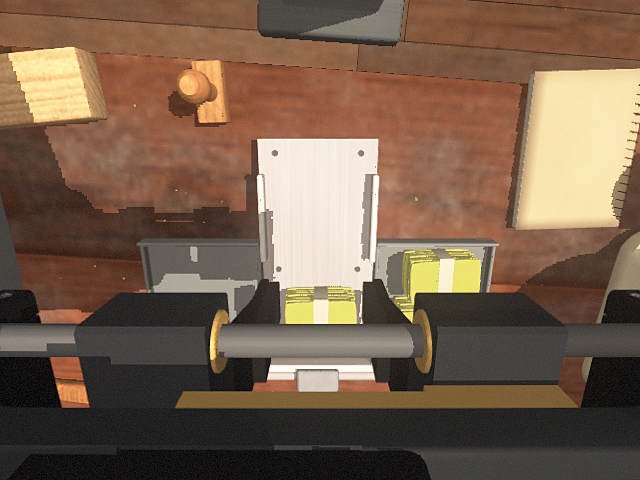

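Call:
play_rows([
  [[0,-4,-3],[0,0,0.17],4],
  [[-0.5,-9,-4.8],[0,0,0.34],4.5],
  [[-1,-14,-4.8],[0,0,0.51],5],
  [[-1.5,-19,-4.8],[0,0,0.68],5.5],
  [[-2,-24,-4.8],[0,0,0.85],6],
  [[-2.5,-29,-4.8],[0,0,1.02],6],
  [[-2.5,-34,-4.8],[0,0,1.19],6],
  [[-2.5,-37.8,-4.8],[0,0,1.36],6],
])

```text
time: 8.07
ee_pos: [0.5219, -0.3784, 0.2469]
eef_rot: [0.605, 0.796, -0.001, -0.001]
ft_force: [0.4, -0.0, 0.4]
width: 0.0596
```

```bash
python3 -c "
from go import *
go([.523,-.377,.21],k[2])
t=camera('top');s=camera('scene')
pts=[W(q,[x,y,.054])[0] for x in(-.0225,.026) for y in(-.034,.038)]
crop(t,220,180,420,300,4,'t7.png',proj(t,pts));crop(s,270,150,480,360,3,'s7.png')
w=camera('wrist');cv2.imwrite('pics/w7.png',w['frame'][:,:,::-1])"
```

```text
t 8.07 pos [ 0.5219 -0.3784  0.2469] F [ 0.4 -0.   0.4] w 0.0596
shift cm [0.1  0.15 3.69] rot [-0.002  0.     0.207] J [-0.03  0.46  0.83  1.4  -0.33  1.43  1.07]
```

View pics/t7.png

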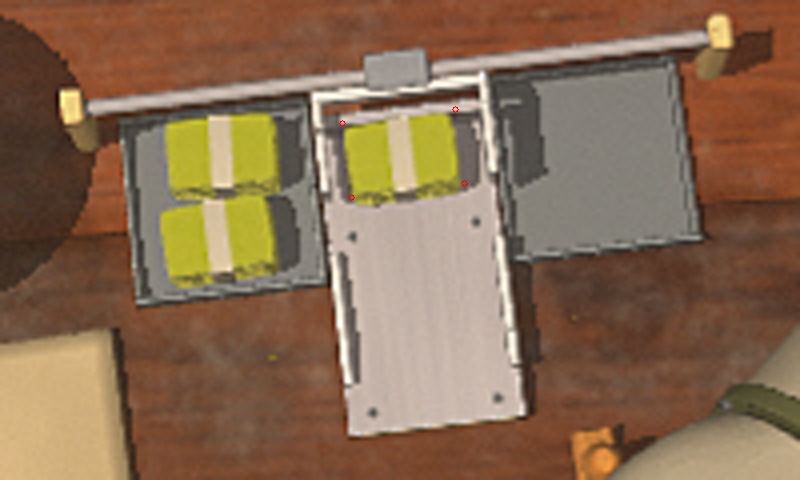

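View pics/s7.png

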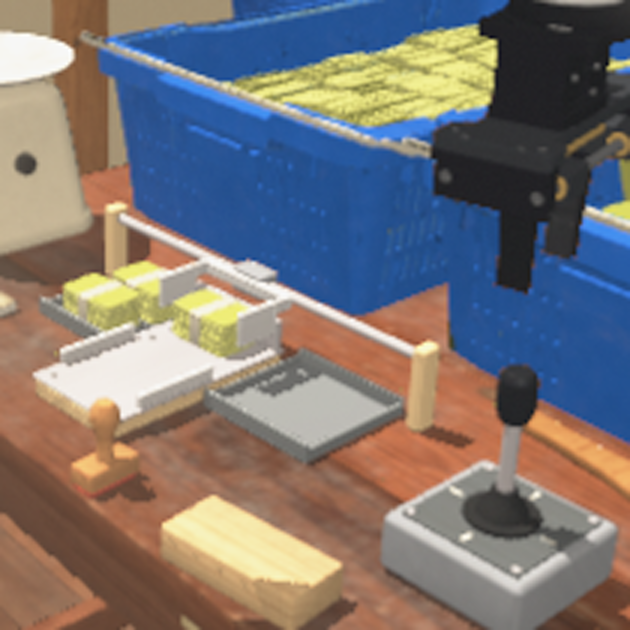

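View pics/w7.png

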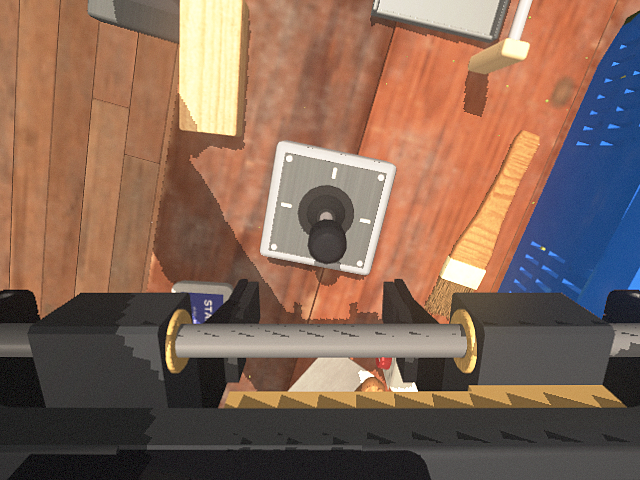

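```bash
python3 -c "
from go import *
w=camera('wrist');t=camera('top');s=camera('scene')
P=np.array([at_z(w,p,.053)for p in[(290,157),(381,178),(360,264),(274,247)]])
print(P.round(4),P.mean(0));
for i in range(4):
  d=P[(i+1)%4]-P[i];print(np.hypot(*d[:2]).round(4),(np.degrees(np.arctan2(d[1],d[0]))%90).round(2))
for c in(w,t,s):
  for n in('knob','stick'):
    for m in masks_of(c,n)[:1]:
      print(n,m['conf'],m['at'],at_z(c,m['at'],.15))
print(at_z(w,(327,242),.15))
crop(t,295,190,355,240,12,'t8.png');crop(s,320,235,400,295,9,'s8.png')
"
```

```text
[[ 0.4769 -0.3303  0.053 ]
 [ 0.5668 -0.3256  0.053 ]
 [ 0.5738 -0.4156  0.053 ]
 [ 0.4835 -0.422   0.053 ]] [ 0.52525526 -0.37340521  0.053     ]
0.09 2.99
0.0903 4.43
0.0905 4.01
0.0919 4.12
knob 0.68 [323.4, 232.1] [ 0.52042944 -0.36847762  0.15      ]
stick 0.9 [326.8, 236.5] [ 0.52376615 -0.37102893  0.15      ]
stick 0.72 [318.7, 201.9] [0.59009362 0.0082296  0.15      ]
knob 0.66 [439.3, 293.5] [ 0.48150335 -0.40602279  0.15      ]
stick 0.9 [439.0, 292.5] [ 0.4840076  -0.40316275  0.15      ]
[ 0.52507732 -0.37506063  0.15      ]
```

View pics/t8.png

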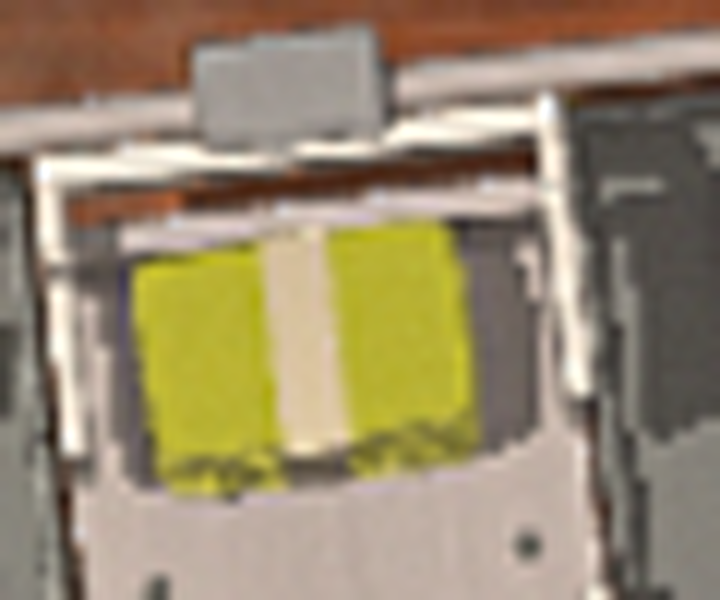

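View pics/s8.png

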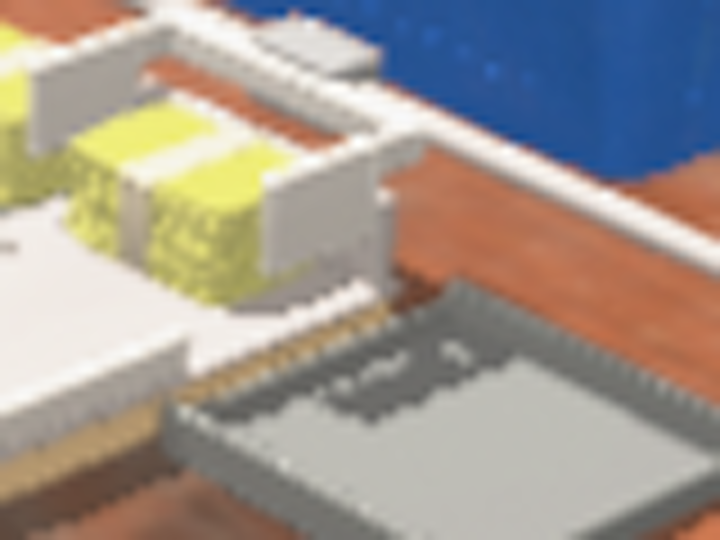

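```bash
python3 -c "
from go import *
go([.525,-.3755,.131],.067)"
```

```text
t 8.68 pos [ 0.5228 -0.3755  0.2487] F [-0.4  0.3  0.1] w 0.0598
shift cm [-0.06  0.21 11.77] rot [ 0.001 -0.     0.212] J [-0.04  0.45  0.83  1.4  -0.33  1.43  1.07]
```

Call:
play_rows([
  [[0,0.2,1],[0,0,0.11],6],
  [[0,0.2,3],[0,0,0.21],6],
  [[0,0.2,5],[0,0,0.21],6],
  [[0,0.2,5],[0,0,0.21],6],
])

```text
time: 9.18
ee_pos: [0.5239, -0.3748, 0.1969]
eef_rot: [0.682, 0.732, -0.0, -0.001]
ft_force: [0.0, -0.5, 0.6]
width: 0.06
```

```bash
python3 -c "
from go import *
go([.525,-.3755,.131],.067)
w=camera('wrist');cv2.imwrite('pics/w9.png',w['frame'][:,:,::-1]);s=camera('scene');crop(s,380,200,500,360,3.7,'s9.png')"
```

```text
t 9.18 pos [ 0.5239 -0.3748  0.1969] F [ 0.  -0.5  0.6] w 0.06
shift cm [-0.09  0.12  6.59] rot [-0.002 -0.002  0.004] J [-0.06  0.5   0.85  1.48 -0.38  1.34  0.89]
```

View pics/w9.png

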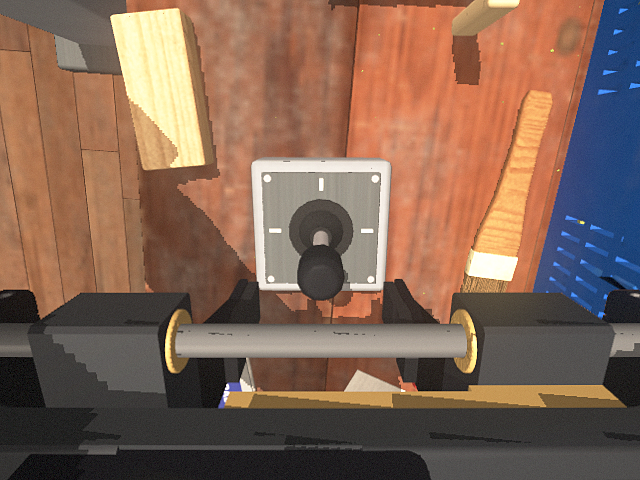

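View pics/s9.png

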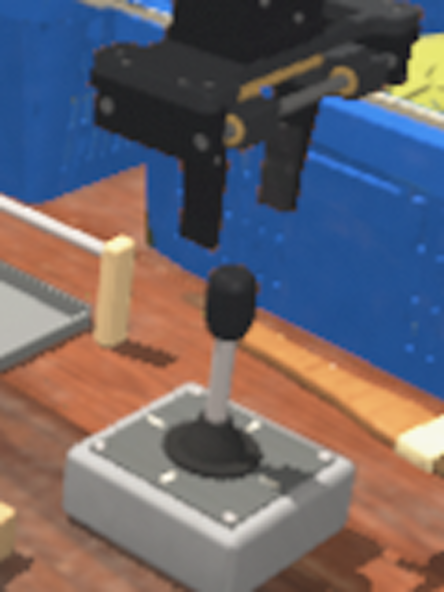

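Call:
play_rows([
  [[0,0.1,2.5],[0,0,0],6],
  [[0,0.1,5],[0,0,0],6],
  [[0,0.1,6.5],[0,0,0],6],
  [[0,0.1,6.5],[0,0,0],3.5],
  [[0,0.1,6.5],[0,0,0],3],
])

```text
time: 9.9
ee_pos: [0.5258, -0.376, 0.1347]
eef_rot: [0.683, 0.731, 0.0, 0.001]
ft_force: [0.3, 0.1, -0.0]
width: 0.0468
```

```bash
python3 -c "
from go import *
go([.525,-.3755,.131],.067)
w=camera('wrist');cv2.imwrite('pics/w10.png',w['frame'][:,:,::-1]);s=camera('scene');crop(s,380,200,500,360,3.7,'s10.png')"
```

```text
t 9.9 pos [ 0.5258 -0.376   0.1347] F [ 0.3  0.1 -0. ] w 0.0468
shift cm [ 0.06 -0.08  0.37] rot [0.001 0.001 0.001] J [-0.04  0.55  0.82  1.55 -0.42  1.23  0.92]
```

View pics/w10.png

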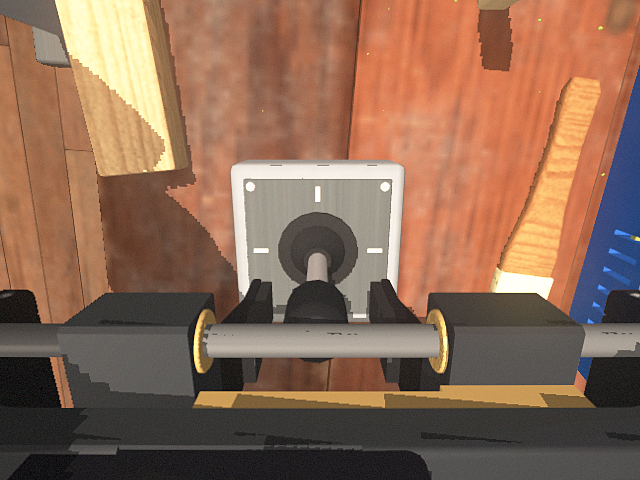

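View pics/s10.png

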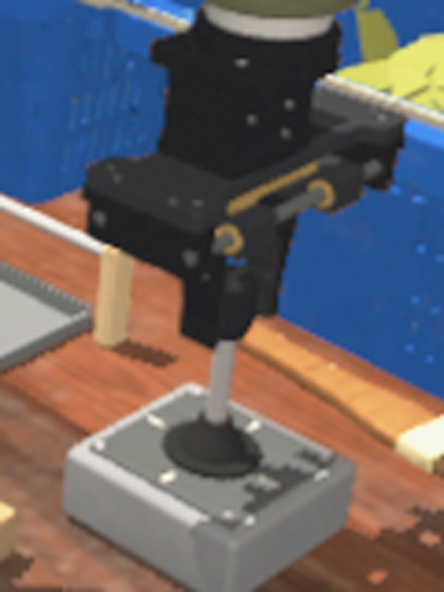

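Call:
play_rows([
  [[0,0,0.3],[0,0,0],2],
  [[0,0,0.3],[0,0,0],2],
  [[0,0,0.3],[0,0,0],2],
  [[0,0,0.3],[0,0,0],2],
], grip_force=35)

```text
time: 10.5
ee_pos: [0.5255, -0.3756, 0.1307]
eef_rot: [0.683, 0.731, 0.0, 0.0]
ft_force: [-0.6, 0.2, 1.5]
width: 0.0263
```

```bash
python3 -c "
from go import *
go([.525,-.3755,.131],.067)
w=camera('wrist');cv2.imwrite('pics/w11.png',w['frame'][:,:,::-1]);t=camera('top');crop(t,220,180,420,300,4,'t11.png')"
```

```text
t 10.5 pos [ 0.5255 -0.3756  0.1307] F [-0.6  0.2  1.5] w 0.0263
shift cm [ 0.02 -0.05 -0.03] rot [0.    0.    0.001] J [-0.04  0.55  0.82  1.55 -0.42  1.22  0.92]
```

View pics/w11.png

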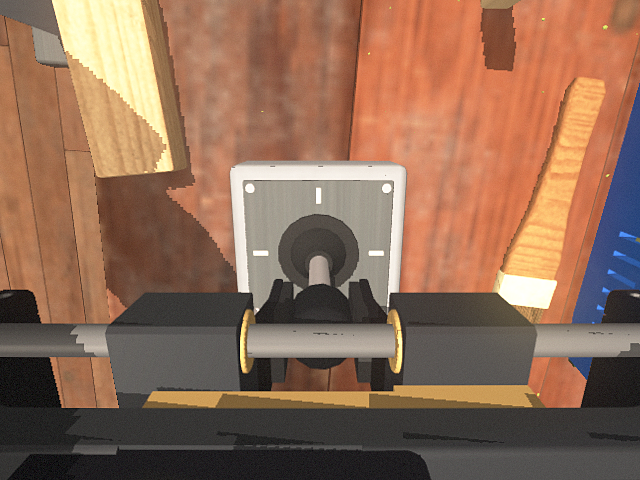

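View pics/t11.png

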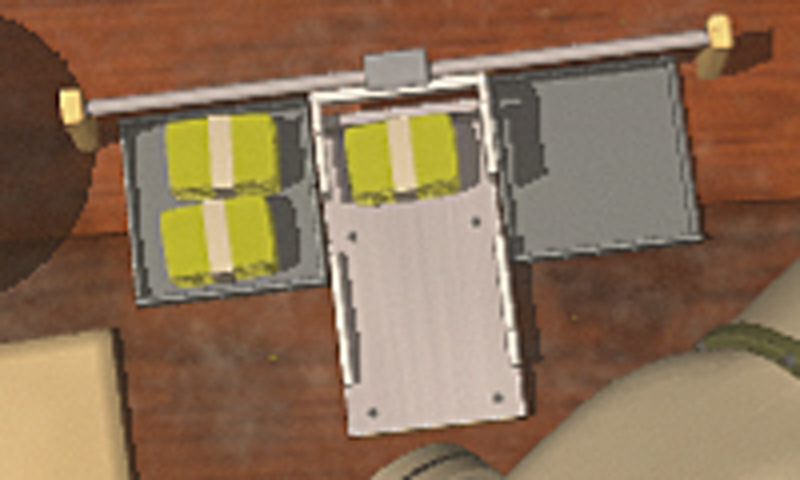

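Call:
play_rows([
  [[-0.6,0,0],[0,0,0],2],
  [[-1.2,0,0.1],[0,0,0],2],
  [[-1.9,0,0.2],[0,0,0],2],
  [[-2.6,0,0.35],[0,0,0],2],
  [[-3.25,0,0.55],[0,0,0],2],
  [[-3.9,0,0.8],[0,0,0],2],
  [[-4.4,0,1.05],[0,0,0],2],
  [[-4.9,0,1.25],[0,0,0],2],
])

```text
time: 11.6
ee_pos: [0.529, -0.4237, 0.1179]
eef_rot: [0.682, 0.731, 0.001, -0.001]
ft_force: [-2.0, 5.8, 4.7]
width: 0.0266
```

```bash
python3 -c "
from go import *
go([.525,-.3755,.131],.067)
w=camera('wrist');cv2.imwrite('pics/w12.png',w['frame'][:,:,::-1]);t=camera('top');crop(t,220,180,420,300,4,'t12.png')
s=camera('scene');crop(s,270,150,480,360,3,'s12.png')"
```

```text
t 11.6 pos [ 0.529  -0.4237  0.1179] F [-2.   5.8  4.7] w 0.0266
shift cm [ 4.84 -0.07 -1.3 ] rot [ 0.    -0.002  0.002] J [ 0.07  0.63  0.79  1.46 -0.46  1.24  0.99]
```

View pics/t12.png

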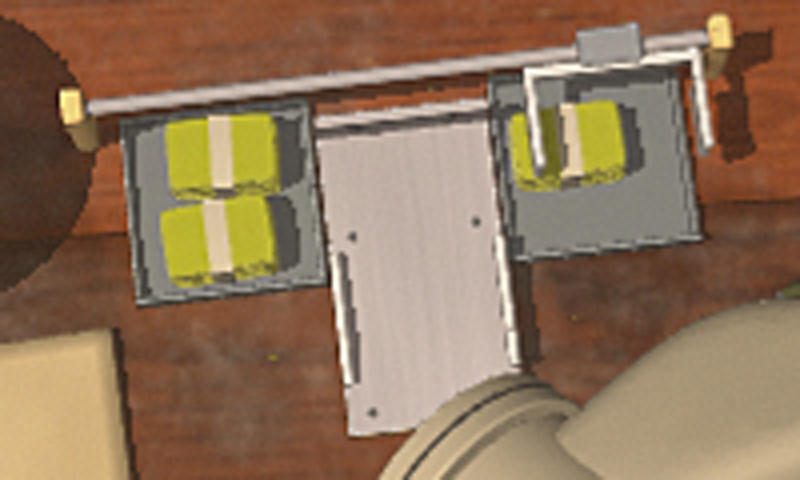

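View pics/s12.png

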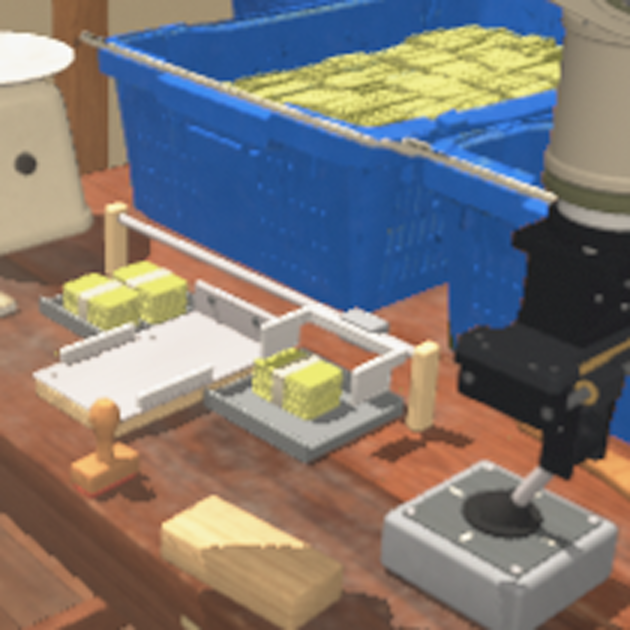

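Call:
play_rows([
  [[-0.2,0,0.1],[0,0,0],2],
  [[-0.2,0,0.1],[0,0,0],2],
  [[-0.2,0,0.1],[0,0,0],2],
  [[-0.2,0,0.1],[0,0,0],2],
  [[-0.2,0,0.1],[0,0,0],2],
  [[-0.2,0,0.1],[0,0,0],2],
  [[-0.2,0,0.1],[0,0,0],2],
  [[-0.2,0,0.1],[0,0,0],2],
])

```text
time: 12.75
ee_pos: [0.5293, -0.4251, 0.1171]
eef_rot: [0.682, 0.731, 0.001, -0.001]
ft_force: [-1.5, 8.4, 7.7]
width: 0.0264
```

```bash
python3 -c "
from go import *
go([.525,-.3755,.131],.067)
t=camera('top');crop(t,295,180,415,270,6.6,'t13.png')"
```

```text
t 12.75 pos [ 0.5293 -0.4251  0.1171] F [-1.5  8.4  7.7] w 0.0264
shift cm [ 4.98 -0.09 -1.38] rot [ 0.    -0.003  0.002] J [ 0.07  0.64  0.79  1.46 -0.47  1.24  0.99]
```

View pics/t13.png

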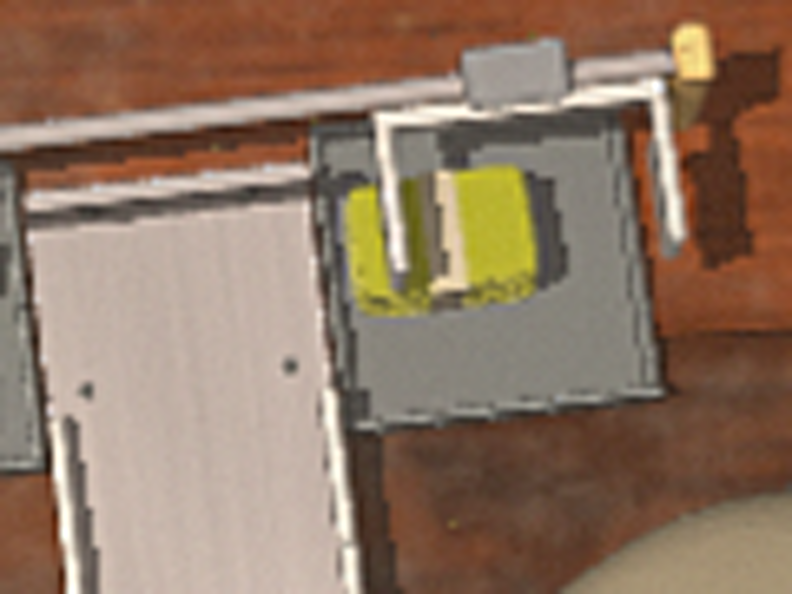

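Call:
play_rows([
  [[-0.2,0,0.1],[0,0,0],2],
  [[-0.2,0,0.1],[0,0,0],2],
  [[-0.2,0,0.1],[0,0,0],2],
  [[-0.2,0,0.1],[0,0,0],2],
  [[-0.2,0,0.1],[0,0,0],2],
  [[-0.2,0,0.1],[0,0,0],2],
  [[-0.2,0,0.1],[0,0,0],2],
])

```text
time: 13.68
ee_pos: [0.5296, -0.4264, 0.1162]
eef_rot: [0.682, 0.731, 0.001, -0.001]
ft_force: [-2.5, 9.8, 10.4]
width: 0.0267
```

Call:
play_rows([
  [[0.7,0,-0.3],[0,0,0],2],
  [[1.5,0,-0.65],[0,0,0],2],
  [[2.3,0,-0.95],[0,0,0],2],
  [[3.1,0,-1.2],[0,0,0],2],
  [[3.9,0,-1.35],[0,0,0],2],
  [[4.6,0,-1.45],[0,0,0],2],
  [[5,0,-1.5],[0,0,0],2],
  [[5,0,-1.5],[0,0,0],3.5],
], grip_force=20)

```text
time: 14.68
ee_pos: [0.5258, -0.378, 0.1309]
eef_rot: [0.682, 0.731, 0.0, -0.0]
ft_force: [-0.5, -0.1, 0.6]
width: 0.0312
```

Call:
play_rows([
  [[0,0,0],[0,0,0],6],
  [[0,0,0],[0,0,0],6],
  [[0,0,0],[0,0,0],6],
  [[0,0,0],[0,0,0],6],
])

```text
time: 15.18
ee_pos: [0.5256, -0.3787, 0.131]
eef_rot: [0.683, 0.731, 0.0, 0.0]
ft_force: [-0.3, 0.2, 0.1]
width: 0.0586
```

```bash
python3 -c "
from go import *
go([.525,-.3755,.24],.067)
w=camera('wrist');cv2.imwrite('pics/w14.png',w['frame'][:,:,::-1])"
```

```text
t 15.18 pos [ 0.5256 -0.3787  0.131 ] F [-0.3  0.2  0.1] w 0.0586
shift cm [  0.32  -0.04 -10.9 ] rot [0.    0.    0.001] J [-0.03  0.56  0.82  1.54 -0.42  1.23  0.92]
```

View pics/w14.png

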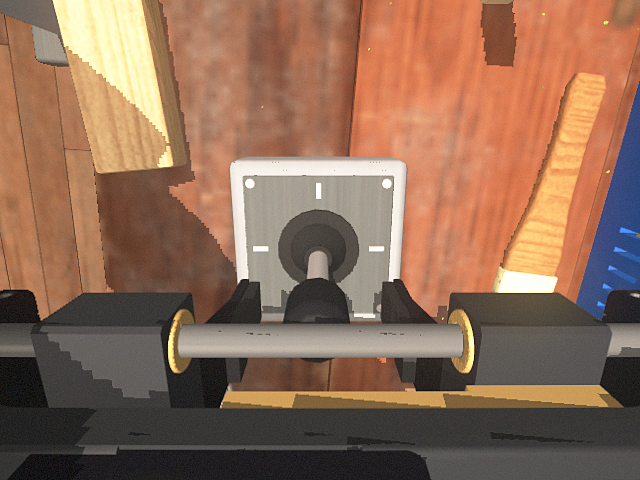

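Released and upright. I'll lift straight up now.

Call:
play_rows([
  [[0,0,-3],[0,0,0],6],
  [[0,0,-7],[0,0,0],6],
  [[0,0,-12],[0,0,0],6],
  [[0,0,-12],[0,0,0],6],
])

```text
time: 15.72
ee_pos: [0.5266, -0.3801, 0.2551]
eef_rot: [0.683, 0.731, 0.001, 0.003]
ft_force: [0.1, 0.5, -0.6]
width: 0.0599
```

```bash
python3 -c "
from go import *
t=camera('top');crop(t,220,180,420,300,4,'t15.png')
s=camera('scene');crop(s,200,150,480,360,2.8,'s15.png');print(read_state()['ft_force'])"
```

```text
[-1.36115587 -0.83914745  0.61880844]
```

View pics/t15.png

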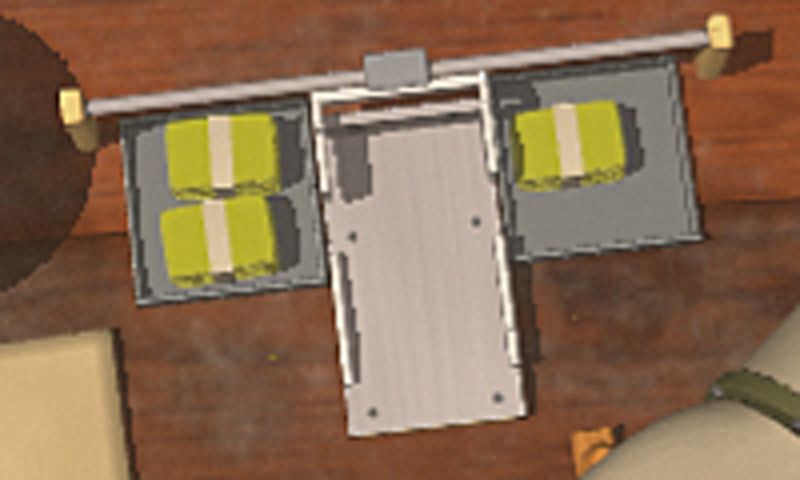

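View pics/s15.png

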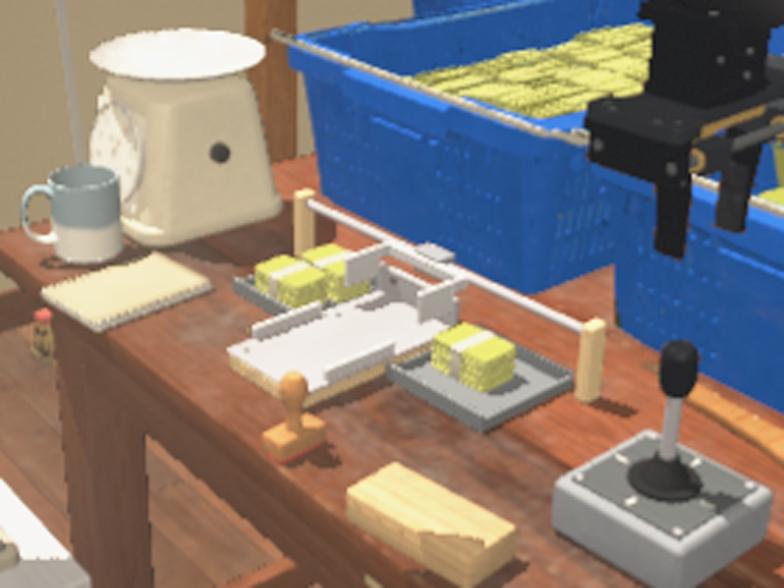

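```bash
python3 -c "
from go import *
t=camera('top');s=camera('scene')
T=lambda p:cv(p,220,180,4)
B=[(t,[.0245,.036,.037],T((513,115))),(t,[.0245,-.036,.037],T((622,102))),(t,[-.0245,-.036,.037],T((626,175))),(t,[-.0245,.036,.037],T((520,182)))]
b,r=fit(B,[.55,-.1,0]);print(b,r.round(1).tolist())
P=W(b,[[x,y,z] for x in(-.0245,.0245) for y in(-.036,.036) for z in (.003,.037)])
c,n=np.cos(q[2]),np.sin(q[2]);d=P[:,:2]-q[:2];print(np.c_[c*d[:,0]+n*d[:,1],-n*d[:,0]+c*d[:,1],P[:,2]].round(4))
crop(s,330,240,420,310,8,'s16.png',proj(s,P));crop(t,330,185,410,255,9,'t16.png')
"
```

```text
[ 0.57941057 -0.10179092  0.03193577] [[-0.5, -1.0], [0.1, -0.1], [1.1, 0.2], [-0.5, 0.8]]
[[-0.0266 -0.1407  0.003 ]
 [-0.0266 -0.1407  0.037 ]
 [-0.0241 -0.0687  0.003 ]
 [-0.0241 -0.0687  0.037 ]
 [ 0.0223 -0.1424  0.003 ]
 [ 0.0223 -0.1424  0.037 ]
 [ 0.0249 -0.0705  0.003 ]
 [ 0.0249 -0.0705  0.037 ]]
```

View pics/s16.png

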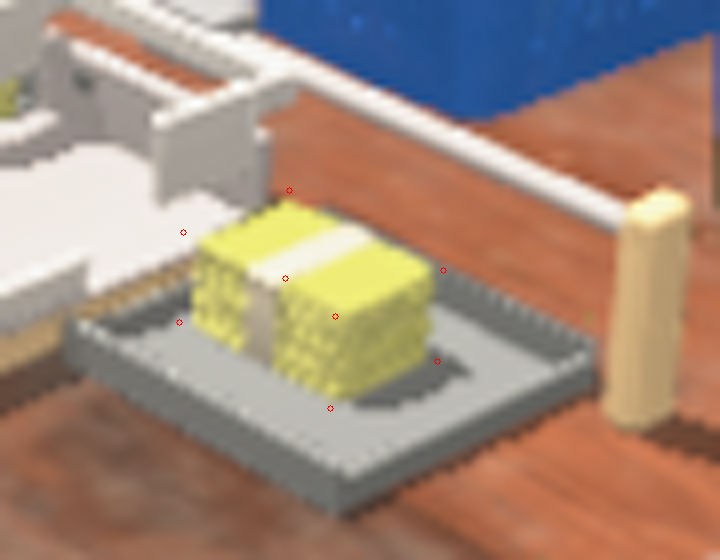

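View pics/t16.png

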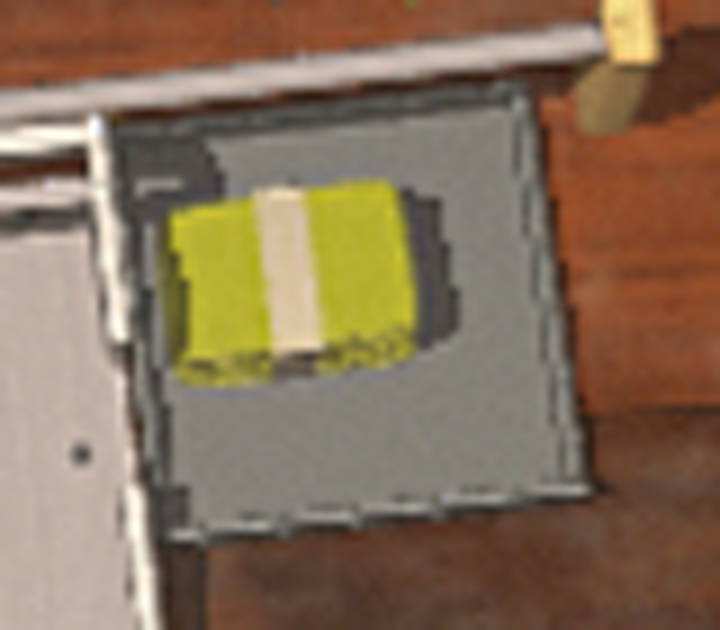

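```bash
python3 -c "
from bench import *
print(close_job())"
```

```text
the job is handed in; nothing more can be done
None
```

The job is done and handed in: the bundle lies in the empty tray, which is on the right, and the stick is upright again. It took about 16 s of the 56 s allowed.

- **Feeding the bundle:** I pushed it along the apron with the spread fingertips until it stopped against the backstop, where the force jumped from about 2 N to 13 N. The finger position then matched the expected home position to within 1–2 mm. The pictures showed the bundle between the paddles. In the top view its left rear corner may have stood 1–3 mm off the backstop. That is close to the measuring error, so I did not press again.
- **Working the stick:** I gripped the knob and tilted it straight to the right. The paddles travelled about 134 mm of their 135 mm, and I then pushed slightly further. The force kept rising gently with no sharp stop, so the picture is the main evidence that it reached full tilt. I held it there for about 2 s, brought it back nearly upright, released it and lifted the arm clear.
- **Last checks:** The final pictures show the bundle flat on the tray floor, about 6 mm clear of the near wall. The paddles are centred and the stick is upright. The mug, notebook, stamp and wooden block look unmoved, and the gripper touches nothing. In the scene camera my outline of the bundle missed the picture by up to about 2 pixels, which is mainly the calibration offset between the two cameras.

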